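# Stop a battery inspection stand rocking, then lean the pack on it

### The arm

A 6-joint arm with a two-finger parallel gripper is mounted at the origin on the work surface. World frame = base frame: x ahead of the robot, y to its left, z up, the work surface at z = 0. Lengths are in m, angles in rad, forces in N, time in s.
With the tool pointing down it reaches from about 0.325 to 0.9 m from the base axis. Payload 6.1 kg.
Tool frame: the origin (TCP) lies midway between the tips of the shut fingers; the grasp point (between the pads) lies 19 mm behind it (manip.pinch_z is the z of the grasp point in the tool frame, in m); z points along the fingers, y is the line along which they close (so a half turn about z gives the same grasp; the last joint's range is limited). The gripper opens to 87 mm and grips with 3 to 60 N. Pads are 19 mm wide; open, the fingers measure 117 mm over their backs; the gripper's body (75 mm by 190 mm) begins 51 mm behind the grasp point.
Start: joints at [1.218, 0.22, 1.526, -0, 1.395, -0.126], TCP at [0.141, 0.609, 0.223] pointing down, gripper open.
Joint ranges: [-2.98, 2.98], [-0.91, 2.08], [0.09, 2.57], [-1.24, 4.39], [0.2, 2.65], [-2.68, 2.68]. Speed limits (rad/s): [2.57, 2.57, 3.01, 3.14, 3.14, 3.14].

### API

Orientations are given as a unit quaternion [w, x, y, z].
In Python, from cell import manip, vision, nets gives the robot as it stands.
- The arm moves only by the tool send_rows, never from a script. Its argument "targets" is a list of rows, each an object with "translation": the shift along the tool's x, y, z in cm, a list of three; "roll": the turn about the tool's z in degrees. In form: [{"translation": [tx, ty, tz], "roll": roll}, ...]. A call has exactly 8 rows; each row shifts and turns the commanded pose from where the row before left it, along the tool's axes as they then stand; what a row does not reach is not made up. A row lasts 1/8 s, in which the tool goes at most 62.5 mm and 10.7 degrees, less where a joint would pass 70% of its speed; a pose out of reach is approached as far as the arm can. A call with a gripper value outside its range is refused whole. "fingers" is the finger opening in cm, from 0 to 8.7, set as the call begins (left out, the last holds). The fingers move at their own pace and stop on an object; "newtons" is the grip in N (left out, the last holds). Time passes only in rows, so rows that do not move let the fingers close, or fill a call up. It gives the time, the measured TCP pose, the force, the opening and the grip force at its end, in the units of the state.
- manip.state(): the state, without advancing time (a new reading comes with each control period).
- vision.capture(name): name is "scene" or "top"; returns the picture (400x640x3 uint8, red, green, blue); there is no depth.
- vision.camera_info(name): a dict with "camera_matrix" (3x3 intrinsics, pixels), "k1" (the pictures are not rectified: a ray, as slopes to the right and down, at radius r is drawn at 1 + k1 r^2 times it, then the intrinsics apply), "extrinsics" (4x4, takes a point from world to camera coordinates). Camera axes: x right, y down, z forward; pixel columns grow to the right and rows downward; lengths in m; the calibration is good to about 2 mm. A picture is of the moment at which its call begins. camera_info takes no time and is no camera call.
- manip.close_job(): hands the job in; it is judged then, once.
Trained networks look in the newest picture that a camera, given by its name, has taken for a name from the list of things; names that differ only in an ending like _2 or _b are one class to them, and where a whole thing is asked for, a point or a joint stands for the part that bears it (a point fixed in the world has none). Each returns a list of dicts, best first, with "p" (0 to 1); they miss things now and then, are a little off and sometimes report something else, mostly with a low value. They report only what shows in the picture. A call takes as long as a camera call. They do not tell look-alikes from the thing itself.
- nets.trace(camera, query): "pixels" (400x640 bool, what is visible of it) and "location" ([column, row] in pixels, amid what is visible of it).
- nets.landmark_of(camera, query): "location" ([column, row] in pixels: a listed point, or the origin of a listed thing).
The state is a dict: "clock": time; "joints": joint angles; "dq": joint speeds; "tau": joint torques, N m; "tcp_pos": TCP position; "ee_rot": TCP orientation; "force": force on the tool from outside, world axes, zero at the start; "torque": the same for the moment, N m; "finger_gap": finger opening in m; "finger_force": force on a finger pad.
Only numpy, scipy, OpenCV 4.12 (cv2) and the standard library are available. Lean on these libraries where they do the work, as an engineer would, in place of code of your own. Each camera call takes 0.05 s, during which the arm holds its last target. There are 200 camera calls.

### The job

The grey inspection stand rocks because the screw foot under its red wing knob is wound up too short: turn the knob clockwise until the stand rests on all four feet and no longer rocks, and let go of it. Then lift the flat blue battery pack out of its rack and set it gently on the stand, its foot behind the middle of the orange lip and its back leaning on the white wall. Leave the meter, the bottle and the screwdriver where they are.

Things in the scene. Friction and masses are not known exactly. Their poses are not given: they have to be found in the camera images.
- stand: Loose stand, 1.9 kg: grey plate 180 (x) by 215 (y) by 10 mm on four round rubber feet, on a blue mat (top 3 mm above z = 0). Origin: centred between the feet, level with the undersides of the fixed three; plate top at z = 30 mm. Black box 65 x 45 mm, top at z = 72, at (-35, 81). At first it leans 0.03 to 0.06 rad down towards the screw foot, foot_c in the air.
- knob (a joint): Angle of the red wing knob, growing clockwise seen from above: lowers the screw foot 10 mm a turn; knob and foot move together. Range -0.2 to 8.2; stiff (0.06 N m), stays where left. At 0 the foot is 9 mm too short, at 5.65 level with the other feet; 1 rad more or less leaves 1.6 mm of rocking. The bar lies along the stand's x at 0, so its yaw is the stand's yaw minus this angle.
- knob_grip (a point): Middle of the red wing knob, on its axis: a bar 64 mm long, 16 mm wide (grip across this) and 24 mm high, white mark on one end. The point is 10 mm below the bar's top; the bar's underside is 20 mm above the stand's plate when the feet are level, up to 9 mm more when the foot is wound up. Its x axis runs along the bar.
- foot_a (a point): Underside of the fixed foot at stand (+72, -88); on the mat it reads z = 3 mm.
- foot_b (a point): Underside of the fixed foot at stand (-72, +88).
- foot_c (a point): Underside of the fixed foot at stand (-72, -88), opposite the screw foot.
- foot_d (a point): Underside of the screw foot at stand (+72, +88), below the knob.
- wall_top (a point): Middle of the top edge of the stand's white wall, on its face towards the lip, at stand (-40, -20, 100) mm; axes as the stand. The wall (x -48 to -40, y -95 to 55) is on the stand's side nearest the robot.
- seat (a point): Point on the plate between wall and lip, at stand (-10, -20, 30) mm, where the pack's foot belongs; axes as the stand. The orange lip, parallel to the wall, spans x 4 to 12, y -85 to 45, top at z = 46 mm: a gap of 44 mm to the wall.
- rack: Fixed grey plastic rack, base 100 x 140 x 10 mm on the mat, with a slot 25 mm (x) by 110 mm (y) between walls whose tops are 60 mm above its underside; slot floor 10 mm above it. Origin: centre of the underside. It holds the pack upright.
- pack: Flat blue battery pack, five cells side by side, orange labels on both faces: 20 mm thick (x), 100 mm wide (y), 130 mm tall (z), about 0.42 kg. Origin: centre of its foot (underside). Starts upright in the rack; either face may lean on the wall.
- pack_top (a point): Centre of the pack's top edge, 130 mm above its foot; grip across the 20 mm.
- meter: Bystander: yellow multimeter lying flat, 80 x 160 x 36 mm; origin centre of underside.
- flux: Bystander: amber bottle, 44 mm across, 85 mm tall; origin centre of underside.
- driver: Bystander: screwdriver lying flat, 160 mm long along its x.
Mind the look-alikes: they are no part of the job. Of the things like the pack, leave any that is brown or green; of the rest the larger one is meant.

How it is judged:
By the outcome, as a careful person would: the job done as asked, in the order asked, and still so for the second after the job is handed in, with the robot touching nothing.
It also fails if it takes over 72 s, if anything falls off the work surface, if the arm or the gripper's body presses on something with over 40 N, if the wrist force passes 120 N, or if a joint passes its speed limit or range.

## Working session

There is one attempt and no reset: what is moved stays moved. The work goes in short steps, Python scripts to look and compute and a tool call to move; the robot and the scene stay as the last step left them, time stands still between calls to the robot, and variables do not carry over. Pictures are saved under pics/ and viewed, at most 10 in all, crops included, and the job is handed in when it is done.

Besides the shell and the picture viewer there is one more tool, called after "Call:" by a JSON object that holds its "op" and its "data", one argument or row to a line. send_rows: Moves the arm, as the interface text tells. Its arguments: {"type":"object","properties":{"targets":{"type":"array"},"fingers":{"type":"number"},"newtons":{"type":"number"}},"required":["targets"]}

```bash
ls; mkdir -p pics; python3 - <<'E'
from cell import manip, vision, nets
import cv2,numpy as np
np.set_printoptions(precision=4,suppress=True)
for n in ("scene","top"):
    im=vision.capture(n); cv2.imwrite(f"pics/{n}0.png",im[:,:,::-1])
    c=vision.camera_info(n); print(n,c)
    for q in ("stand","knob","knob_grip","foot_a","foot_b","foot_c","foot_d","wall_top","seat","rack","pack","pack_top","meter","flux","driver"):
        print(q,[(round(d["p"],2),np.round(d["location"],1).tolist()) for d in nets.landmark_of(n,q)[:4]])
print(manip.state(), manip.pinch_z)
E
```

```text
pics
scene {'camera_matrix': array([[446.8773,   0.    , 321.7542],
       [  0.    , 446.8773, 205.496 ],
       [  0.    ,   0.    ,   1.    ]]), 'k1': 0.019866615956093236, 'extrinsics': array([[ 0.1524,  0.9883, -0.0017, -0.0586],
       [ 0.7799, -0.1213, -0.6141, -0.381 ],
       [-0.6071,  0.0923, -0.7892,  1.6086],
       [ 0.    ,  0.    ,  0.    ,  1.    ]])}
stand [(0.93, [259.8, 224.4])]Traceback (most recent call last):
  File "<stdin>", line 8, in <module>
ValueError: it knows: driver, flux, foot, knob_grip, meter, pack, pack_top, rack, seat, stand, wall_top
```

```bash
python3 - <<'E'
from cell import manip, vision, nets
import cv2,numpy as np
np.set_printoptions(precision=4,suppress=True)
for n in ("scene","top"):
    im=vision.capture(n); cv2.imwrite(f"pics/{n}0.png",im[:,:,::-1])
    c=vision.camera_info(n); print(n,c["camera_matrix"][0,0],c['k1'],c["extrinsics"])
    for q in "driver, flux, foot, knob_grip, meter, pack, pack_top, rack, seat, stand, wall_top".split(", "):
        print(q,[(round(d["p"],2),np.round(d["location"],1).tolist()) for d in nets.landmark_of(n,q)[:4]])
print(manip.state(), manip.pinch_z)
E
```

```text
scene 446.877282212176 0.019866615956093236 [[ 0.1524  0.9883 -0.0017 -0.0586]
 [ 0.7799 -0.1213 -0.6141 -0.381 ]
 [-0.6071  0.0923 -0.7892  1.6086]
 [ 0.      0.      0.      1.    ]]
driver [(0.62, [259.3, 305.7])]
flux [(0.81, [313.2, 179.5]), (0.51, [250.7, 215.8])]
foot [(0.92, [223.9, 208.9]), (0.71, [232.3, 251.8])]
knob_grip [(0.57, [294.9, 220.2])]
meter [(0.81, [357.2, 291.4])]
pack [(0.81, [392.1, 215.0]), (0.66, [361.1, 179.6]), (0.65, [415.0, 259.3]), (0.57, [343.8, 241.7])]
pack_top [(0.93, [363.6, 148.0]), (0.8, [399.3, 182.6]), (0.77, [345.4, 217.6]), (0.59, [421.5, 232.4])]
rack [(0.59, [394.1, 218.3])]
seat [(0.81, [250.9, 217.2]), (0.43, [392.0, 219.7])]
stand [(0.95, [258.6, 225.9])]
wall_top [(0.85, [244.7, 193.0])]
top 392.5227272709645 -0.03866035151273091 [[-0.0176 -0.9993  0.0341 -0.0342]
 [-0.9828  0.011  -0.1842  0.5938]
 [ 0.1837 -0.0367 -0.9823  0.8885]
 [ 0.      0.      0.      1.    ]]
driver []
flux [(0.67, [314.9, 287.7]), (0.56, [401.7, 226.2])]
foot [(0.76, [429.5, 247.2]), (0.69, [360.3, 259.8]), (0.56, [412.5, 191.3])]
knob_grip [(0.65, [351.0, 1
[... 183 characters left out ...]
16.4, 150.8]), (0.75, [254.4, 273.6]), (0.58, [223.7, 204.3]), (0.35, [389.6, 221.9])]
rack [(0.94, [235.6, 216.6])]
seat []
stand [(0.91, [391.9, 225.0]), (0.47, [235.4, 215.1])]
wall_top [(0.88, [409.7, 233.8])]
{'clock': 1.3, 'joints': array([ 1.2179,  0.2204,  1.5265, -0.    ,  1.3947, -0.1261]), 'dq': array([-0.0009,  0.0019, -0.    , -0.0011, -0.0005,  0.0009]), 'tau': array([ -0.0001, -49.4564, -38.7702,   0.07  ,   0.047 ,  -0.    ]), 'tcp_pos': array([0.1405, 0.609 , 0.2225]), 'ee_rot': array([ 0.    ,  0.1132,  0.9936, -0.    ]), 'force': array([-0.2909, -0.3073,  0.4779]), 'torque': array([ 0.0342,  0.0238, -0.0243]), 'finger_force': 0.0, 'finger_gap': 0.08711566575733146} -0.0187
```

View pics/scene0.png

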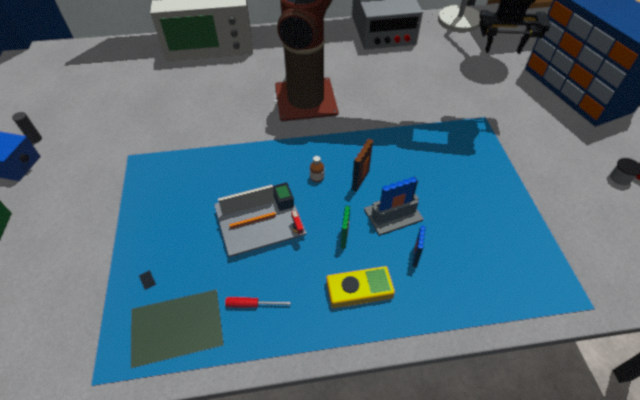

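View pics/top0.png

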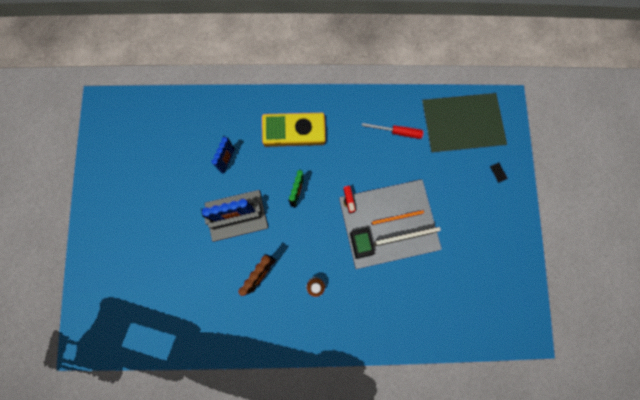

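```bash
cat > h.py <<'E'
import cv2,numpy as np
from scipy.spatial.transform import Rotation as R
from scipy.optimize import minimize
np.set_printoptions(precision=4,suppress=True)
from cell import manip,vision,nets
CI={n:vision.camera_info(n) for n in("scene","top")}
def proj(n,P):
    c=CI[n];P=np.atleast_2d(P);q=P@c["extrinsics"][:3,:3].T+c["extrinsics"][:3,3]
    s=q[:,:2]/q[:,2:];s=s*(1+c["k1"]*(s**2).sum(1,keepdims=True));K=c["camera_matrix"]
    return s*[K[0,0],K[1,1]]+K[:2,2]
def ray(n,px):
    c=CI[n];K=c["camera_matrix"];d=(np.array(px,float)-K[:2,2])/[K[0,0],K[1,1]];s=d.copy()
    for _ in range(8): s=d/(1+c["k1"]*(s@s))
    E=c["extrinsics"];Rm=E[:3,:3];return -Rm.T@E[:3,3],Rm.T@np.r_[s,1]
def at_z(n,px,z):
    o,d=ray(n,px);return o+d*(z-o[2])/d[2]
def tri(a,b):
    A=0;B=0
    for n,p in(("scene",a),("top",b)):
        o,d=ray(n,p);d/=np.linalg.norm(d);M=np.eye(3)-np.outer(d,d);A=A+M;B=B+M@o
    return np.linalg.solve(A,B)
def box(lo,hi): return np.array([[x,y,z] for x in(lo[0],hi[0]) for y in(lo[1],hi[1]) for z in(lo[2],hi[2])])/1000.
S=4
def sil(n,boxes,T):
    m=np.zeros((400*S,640*S),np.uint8)
    for b in boxes:
        p=proj(n,b@T[0].T+T[1]);h=cv2.convexHull(((p+.5)*S).astype(np.float32))
        cv2.fillConvexPoly(m,np.round(h).astype(np.int32),255)
    return cv2.resize(m,(640,400),interpolation=cv2.INTER_AREA)/255.
def cost(masks,boxes,T):
    s=0
    for n,m in masks.items():
        r=sil(n,boxes,T);s+=np.abs(r-m).sum()/m.sum()
    return s
def fit(f,x0,step):
    x=np.array(x0,float)
    for k in(1,.4,.2):
        sx=np.vstack([x]+[x+k*np.array(step)*e for e in np.eye(len(x))])
        r=minimize(f,x,method="Nelder-Mead",options=dict(initial_simplex=sx,maxiter=300,xatol=1e-5,fatol=1e-4));x=r.x
    return x,r.fun
STAND=[box((-90,-107.5,20),(90,107.5,30)),box((-48,-95,30),(-40,55,100)),box((-67.5,58.5,30),(-2.5,103.5,72)),box((4,-85,30),(12,45,46))]
def Tstand(x,y,yaw,lean): # lean about the a-b diagonal, towards d
    ax=np.array([-72,88,0.])/np.hypot(72,88)
    # d lower: rotate about a-b axis
    return (R.from_euler('z',yaw)*R.from_rotvec(ax*lean)).as_matrix(),np.array([x,y,.003])
def Tup(x,y,yaw,z=0): return R.from_euler('z',yaw).as_matrix(),np.array([x,y,z])
E
python3 - <<'E'
from h import *
out=[]
T=Tstand(0,0,0,.05);print("d low?",T[0]@[.072,.088,0])
for n in("scene","top"):
    im=cv2.imread(f"pics/{n}0.png"); vision.capture(n)
    for q in("stand","pack","rack","knob_grip"):
        for i,d in enumerate(nets.trace(n,q)[:5]):
            m=d["pixels"];print(n,q,i,round(d["p"],2),np.round(d["location"],1),m.sum());np.save(f"m_{n}_{q}_{i}.npy",m)
    c=(205,175,120,90) if n=="scene" else (330,165,120,110)
    out.append(cv2.resize(im[c[1]:c[1]+90,c[0]:c[0]+120],None,fx=6,fy=6,interpolation=cv2.INTER_CUBIC)[:,:])
o=np.vstack(out);cv2.imwrite("pics/crop1.png",cv2.resize(o,None,fx=.55,fy=.55))
print("mats",tri((250.9,217.2),(401,226)))
print("wall_top",tri((244.7,193.0),(409.7,233.8)),"knob",tri((294.9,220.2),(351,197.9)))
print("packtop",tri((399.3,182.6),(223.7,204.3)),"rack",tri((394,218.3),(235.6,216.6)))
E
```

```text
d low? [ 0.0719  0.0879 -0.0056]
scene stand 0 0.56 [257.5 219.2] 4552
scene pack 0 0.8 [395.5 193. ] 800
scene pack 1 0.71 [360.  163.2] 567
scene pack 2 0.68 [343.8 228. ] 270
scene pack 3 0.67 [418.5 249.1] 275
scene rack 0 0.9 [392.9 218.2] 1234
scene rack 1 0.51 [256.8 222.3] 4585
scene knob_grip 0 0.65 [295.4 219. ] 171
top stand 0 0.83 [388.7 220.8] 6508
top pack 0 0.69 [228.9 210.2] 660
top pack 1 0.62 [224.1 152.8] 518
top pack 2 0.62 [259.1 278. ] 571
top pack 3 0.56 [296.5 188.3] 322
top rack 0 0.89 [239.5 220.2] 1600
top knob_grip 0 0.75 [349.7 199.2] 206
top knob_grip 1 0.54 [313.7 285.7] 300
mats [ 0.5207 -0.2243  0.0327]
wall_top [ 0.4945 -0.2279  0.1077] knob [ 0.5835 -0.1024  0.0773]
packtop [0.5592 0.178  0.1517] rack [ 0.555   0.185  -0.0131]
```

View pics/crop1.png

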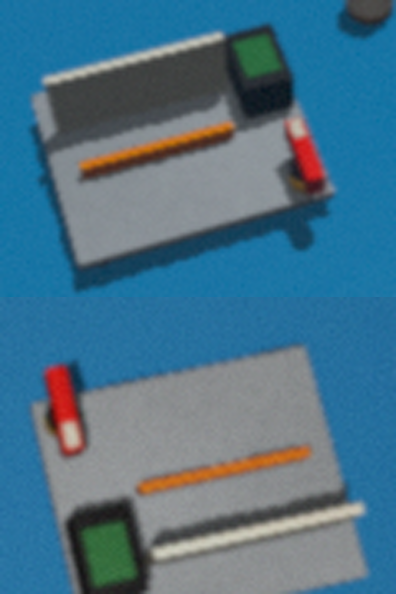

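```bash
python3 - <<'E'
from h import *
L=lambda q,i=0,j=0:{"scene":np.load(f"m_scene_{q}_{i}.npy").astype(float),"top":np.load(f"m_top_{q}_{j}.npy").astype(float)}
kb=box((40,80,54),(104,96,78))
ms=L("stand")
kn=L("knob_grip")
ms={n:np.maximum(ms[n],kn[n]) for n in ms}
f=lambda p:cost(ms,STAND+[kb],Tstand(*p))
for y0 in(.1,.2):
  p,c=fit(f,(.53,-.205,y0,.04),(.01,.01,.05,.02));print("stand",p,c)
for n in ms: print({n:cost({n:ms[n]},STAND+[kb],Tstand(*p))})
# colour checks: lip ends / wall
T=Tstand(*p)
for nm,P in(("seat",(-10,-20,30)),("wall_top",(-40,-20,100)),("knob",(72,88,68))):
  w=T[0]@(np.array(P)/1000)+T[1];print(nm,w,proj("scene",w),proj("top",w))
for nm,lo in(("lip",None),):
  for n in ms:
    im=cv2.imread(f"pics/{n}0.png");h=cv2.cvtColor(im,cv2.COLOR_BGR2HSV)
    m=((h[...,0]>7)&(h[...,0]<20)&(h[...,1]>170)&(ms[n]>0)&(h[...,2]>120));ys,xs=np.where(m);print(n,"lip colour",xs.mean(),ys.mean(),len(xs),"model",proj(n,T[0]@np.array([.008,-.02,.044])+T[1]))
f=lambda q:cost(kn,[box((-32,-8,-14),(32,8,10))],(R.from_euler('z',q[3]).as_matrix(),q[:3]))
q,c=fit(f,np.r_[T[0]@np.array([.072,.088,.068])+T[1],p[2]],(.005,.005,.005,.1));print("knob",q,c)
pk=L("pack")
f=lambda q:cost(pk,[box((-10,-50,47),(10,50,130))],Tup(q[0],q[1],q[2],.013))
for y0 in(0.,.2):
  q,c=fit(f,(.55,.18,y0),(.01,.01,.1));print("pack",q,c)
rk=L("rack");rk={n:np.maximum(rk[n],pk[n]) for n in rk}
f=lambda q:cost(rk,[box((-50,-70,3),(50,70,13)),box((-22,-60,13),(22,60,63)),box((-10,-50,13),(10,50,143))],Tup(*q))
q,c=fit(f,(.55,.18,.1),(.01,.01,.1));print("rack",q,c)
E
```

```text
stand [ 0.528  -0.2002  0.1969  0.0127] 0.05644917420845842
stand [ 0.5269 -0.2006  0.1953  0.046 ] 0.06319321965540116
{'scene': np.float64(0.037988042317102594)}
{'top': np.float64(0.025205177338298565)}
seat [ 0.5219 -0.2211  0.0339] [[250.7575 216.9859]] [[398.3176 225.2712]]
wall_top [ 0.4945 -0.2244  0.1049] [[245.6007 193.416 ]] [[407.1915 233.8488]]
knob [ 0.5824 -0.098   0.0658] [[296.7523 222.2067]] [[348.7005 199.2209]]
scene lip colour 251.89 219.11 100 model [[251.9669 219.1596]]
top lip colour 397.7089552238806 216.8507462686567 134 model [[397.5065 217.2585]]
knob [ 0.584  -0.0979  0.0661  0.1854] 0.5778705123109824
pack [0.5541 0.1787 0.2202] 0.31737403446226975
pack [0.554  0.1781 0.2431] 0.3221610219845514
rack [0.5558 0.1797 0.2336] 0.17400811432608396
```

```bash
cat >> h.py <<'E'
def go(x,y,z,a=None):
    "print tool-axis shift (cm) and roll (deg) from the present TCP pose; shift in axes after the roll"
    s=manip.state();p=s["tcp_pos"];Rm=R.from_quat(np.roll(s["ee_rot"],-1)).as_matrix();c=np.arctan2(Rm[1,0],Rm[0,0])
    print("t",s["clock"],"tcp",p,"xang",c,"F",s["force"],"gap",s["finger_gap"],s["finger_force"],"tilt",Rm[:,2])
    a=c if a is None else a;d=np.array([x,y,z])-p
    print("shift cm",100*np.array([np.cos(a)*d[0]+np.sin(a)*d[1],np.sin(a)*d[0]-np.cos(a)*d[1],-d[2]]),"roll",-np.degrees((a-c+np.pi)%(2*np.pi)-np.pi))
E
python3 - <<'E'
from h import *
for n in("top","scene"):
    m=np.load(f"m_{n}_knob_grip_0.npy")
    im=cv2.imread(f"pics/{n}0.png");h=cv2.cvtColor(im,cv2.COLOR_BGR2HSV).astype(int)
    red=((h[...,0]<8)|(h[...,0]>172))&(h[...,1]>120)&m
    wh=(h[...,1]<60)&(h[...,2]>150)&m
    for nm,k in(("red",red),("red+wh",red|wh),("mask",m)):
        ys,xs=np.where(k);c=np.c_[xs,ys].mean(0);u=np.linalg.svd(np.c_[xs,ys]-c,full_matrices=False)[2][0]
        w=at_z(n,c,.068);v=at_z(n,c+u*8,.068)-w;print(n,nm,k.sum(),c,w,"yaw",np.arctan(v[1]/v[0]))
go(.583,-.098,.13,.185+np.pi)
E
```

```text
top red 146 [348.2123 196.089 ] [ 0.5896 -0.0968  0.068 ] yaw 0.10364044152881084
top red+wh 162 [348.4877 197.1173] [ 0.5871 -0.0974  0.068 ] yaw 0.1378642089800645
top mask 206 [348.3495 198.3155] [ 0.5842 -0.097   0.068 ] yaw 0.16286501426928782
scene red 105 [297.6952 223.8476] [ 0.5897 -0.0962  0.068 ] yaw 0.13520555888559677
scene red+wh 118 [297.3559 222.6949] [ 0.5858 -0.0967  0.068 ] yaw 0.12634950948487322
scene mask 171 [296.3275 222.1462] [ 0.5836 -0.0992  0.068 ] yaw 0.15643389159509494
t 1.8 tcp [0.1405 0.609  0.2226] xang 2.9148357976051313 F [0.1232 0.5161 0.8271] gap 0.0871962856563041 0.0 tilt [ 0. -0. -1.]
shift cm [-30.4864 -77.6308   9.2557] roll -23.591930033497174
```

Call:
{"op": "send_rows", "data": {
  "targets": [
    {"translation": [0, 0, 0], "roll": -7.2},
    {"translation": [0, 0, 0], "roll": -7.2},
    {"translation": [0, 0, 0], "roll": -7.2},
    {"translation": [-2.37, -5.46, 0], "roll": 0},
    {"translation": [-2.37, -5.46, 0], "roll": 0},
    {"translation": [-2.37, -5.46, 0], "roll": 0},
    {"translation": [-2.37, -5.46, 0], "roll": 0},
    {"translation": [-2.37, -5.46, 0], "roll": 0}
  ],
  "fingers": 6
}}

```text
clock: 2.8
tcp_pos: [0.2993, 0.3552, 0.2228]
ee_rot: [0.0, -0.075, 0.997, 0.0]
force: [1.6, -0.6, 0.7]
finger_gap: 0.0598
finger_force: 0.0
```

Call:
{"op": "send_rows", "data": {
  "targets": [
    {"translation": [-2.37, -5.46, 0], "roll": 0},
    {"translation": [-2.37, -5.46, 0], "roll": 0},
    {"translation": [-2.37, -5.46, 0], "roll": 0},
    {"translation": [-2.37, -5.46, 0], "roll": 0},
    {"translation": [-2.37, -5.46, 0], "roll": 0},
    {"translation": [-2.37, -5.46, 0], "roll": 0},
    {"translation": [-2.37, -5.46, 0], "roll": 0},
    {"translation": [-2.37, -5.46, 3], "roll": 0}
  ]
}}

```text
clock: 3.8
tcp_pos: [0.5524, -0.046, 0.197]
ee_rot: [0.003, -0.075, 0.997, -0.001]
force: [1.3, 0.0, 0.2]
finger_gap: 0.06
finger_force: 0.0
```

```bash
python3 - <<'E'
from h import *
go(.5845,-.098,.048,.15+np.pi)
E
```

```text
t 3.8 tcp [ 0.5524 -0.046   0.197 ] xang -2.9920153196572667 F [1.3357 0.0027 0.2095] gap 0.06003137650817496 0.0 tilt [ 0.0064 -0.0013 -1.    ]
shift cm [-2.3973 -5.6171 14.9016] roll -0.02421698180962568
```

Call:
{"op": "send_rows", "data": {
  "targets": [
    {"translation": [-1.2, -2.8, 1], "roll": 0},
    {"translation": [-1.3, -2.7, 2], "roll": 0},
    {"translation": [0, 0, 2], "roll": 0},
    {"translation": [0, 0, 2], "roll": 0},
    {"translation": [0, 0, 1], "roll": 0},
    {"translation": [0, 0, 0], "roll": 0},
    {"translation": [0, 0, 0], "roll": 0},
    {"translation": [0, 0, 0], "roll": 0}
  ]
}}

```text
clock: 4.8
tcp_pos: [0.583, -0.0942, 0.1156]
ee_rot: [0.001, -0.075, 0.997, -0.0]
force: [0.4, 0.4, -0.8]
finger_gap: 0.06
finger_force: 0.0
```

```bash
python3 - <<'E'
from h import *
go(.5845,-.098,.048,.15+np.pi)
a=vision.capture("scene")[165:255,240:340];b=vision.capture("top")[150:240,300:400]
cv2.imwrite("pics/c2.png",cv2.resize(np.hstack([a,b])[:,:,::-1],None,fx=4,fy=4,interpolation=cv2.INTER_CUBIC))
E
```

```text
t 4.8 tcp [ 0.583  -0.0942  0.1156] xang -2.991081934832114 F [ 0.4212  0.4234 -0.8396] gap 0.06003314492320258 0.0 tilt [ 0.0018 -0.0006 -1.    ]
shift cm [-0.0885 -0.3936  6.755 ] roll 0.02926202933319335
```

View pics/c2.png

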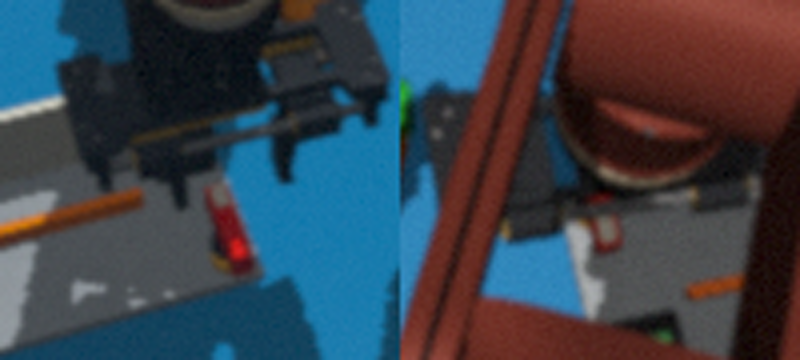

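Call:
{"op": "send_rows", "data": {
  "targets": [
    {"translation": [-0.1, -0.4, 1], "roll": 0},
    {"translation": [0, 0, 1.2], "roll": 0},
    {"translation": [0, 0, 1.2], "roll": 0},
    {"translation": [0, 0, 1.2], "roll": 0},
    {"translation": [0, 0, 1.1], "roll": 0},
    {"translation": [0, 0, 1.0], "roll": 0},
    {"translation": [0, 0, 0], "roll": 0},
    {"translation": [0, 0, 0], "roll": 0}
  ]
}}

```text
clock: 5.9
tcp_pos: [0.5842, -0.0981, 0.0477]
ee_rot: [0.0, -0.075, 0.997, -0.0]
force: [-0.0, -0.2, -0.1]
finger_gap: 0.0599
finger_force: 0.0
```

Call:
{"op": "send_rows", "data": {
  "targets": [
    {"translation": [0, 0, 0], "roll": 0},
    {"translation": [0, 0, 0], "roll": 0},
    {"translation": [0, 0, 0], "roll": 0},
    {"translation": [0, 0, 0], "roll": 0},
    {"translation": [0, 0, 0], "roll": 0},
    {"translation": [0, 0, 0], "roll": 0},
    {"translation": [0, 0, 0], "roll": 0},
    {"translation": [0, 0, 0], "roll": 0}
  ],
  "fingers": 1,
  "newtons": 20
}}

```text
clock: 6.9
tcp_pos: [0.5839, -0.0976, 0.0475]
ee_rot: [-0.0, -0.075, 0.997, 0.0]
force: [-0.5, 3.8, 2.9]
finger_gap: 0.0154
finger_force: 20.0
```

```bash
python3 - <<'E'
from h import *
go(.5845,-.098,.048,.15+np.pi);print(manip.state()["joints"],manip.state()["torque"])
E
```

```text
t 6.9 tcp [ 0.5839 -0.0976  0.0475] xang -2.9912413281347883 F [-0.4548  3.7651  2.9308] gap 0.015436447129778546 19.99988817377016 tilt [-0.0001  0.0006 -1.    ]
shift cm [-0.0494 -0.0501 -0.0549] roll 0.020129465807321584
[-0.299   0.3283  1.747   0.0006  1.0666 -2.0205] [0.623  0.1283 0.049 ]
```

Call:
{"op": "send_rows", "data": {
  "targets": [
    {"translation": [0, 0, 0], "roll": 6},
    {"translation": [0, 0, 0], "roll": 6},
    {"translation": [0, 0, 0], "roll": 6},
    {"translation": [0, 0, 0], "roll": 6},
    {"translation": [0, 0, 0], "roll": 6},
    {"translation": [0, 0, 0], "roll": 6},
    {"translation": [0, 0, 0], "roll": 6},
    {"translation": [0, 0, 0], "roll": 6}
  ]
}}

```text
clock: 7.9
tcp_pos: [0.5833, -0.0996, 0.0474]
ee_rot: [-0.0, 0.339, 0.941, -0.001]
force: [-4.1, -4.0, 2.3]
finger_gap: 0.0157
finger_force: 20.0
```

```bash
python3 - <<'E'
from h import *
go(.5845,-.098,.048);print(manip.state()["torque"])
E
```

```text
t 7.9 tcp [ 0.5833 -0.0996  0.0474] xang 2.4509378656871696 F [-4.0564 -4.0151  2.2556] gap 0.015720911227012236 20.008138606636976 tilt [-0.0014 -0.0025 -1.    ]
shift cm [ 0.0082  0.2052 -0.0619] roll -0.0
[-0.727   0.6487  0.0278]
```

Call:
{"op": "send_rows", "data": {
  "targets": [
    {"translation": [0, 0, 0], "roll": 6},
    {"translation": [0, 0, 0], "roll": 6},
    {"translation": [0, 0, 0], "roll": 6},
    {"translation": [0, 0, 0], "roll": 6},
    {"translation": [0, 0, 0], "roll": 6},
    {"translation": [0, 0, 0], "roll": 6},
    {"translation": [0, 0, 0], "roll": 6},
    {"translation": [0, 0, 0], "roll": 6}
  ]
}}

```text
clock: 8.9
tcp_pos: [0.5815, -0.1006, 0.0472]
ee_rot: [-0.001, 0.692, 0.722, -0.003]
force: [-10.8, -6.2, 7.0]
finger_gap: 0.0158
finger_force: 20.0
```

Call:
{"op": "send_rows", "data": {
  "targets": [
    {"translation": [0, 0, 0], "roll": 6},
    {"translation": [0, 0, 0], "roll": 6},
    {"translation": [0, 0, 0], "roll": 6},
    {"translation": [0, 0, 0], "roll": 6},
    {"translation": [0, 0, 0], "roll": 6},
    {"translation": [0, 0, 0], "roll": 6},
    {"translation": [0, 0, 0], "roll": 6},
    {"translation": [0, 0, 0], "roll": 3}
  ]
}}

```text
clock: 9.9
tcp_pos: [0.5798, -0.1004, 0.047]
ee_rot: [-0.0, 0.915, 0.403, -0.005]
force: [-15.9, -5.6, 12.5]
finger_gap: 0.0163
finger_force: 20.0
```

Call:
{"op": "send_rows", "data": {
  "targets": [
    {"translation": [0, 0, 0], "roll": 0},
    {"translation": [0, 0, 0], "roll": 0},
    {"translation": [0, 0, 0], "roll": 0},
    {"translation": [0, 0, 0], "roll": 0},
    {"translation": [0, 0, 0], "roll": 0},
    {"translation": [0, 0, 0], "roll": 0},
    {"translation": [0, 0, 0], "roll": 0},
    {"translation": [0, 0, 0], "roll": 0}
  ],
  "fingers": 5
}}

```text
clock: 10.9
tcp_pos: [0.584, -0.098, 0.0474]
ee_rot: [0.0, 0.915, 0.404, 0.0]
force: [-0.1, -0.1, -0.1]
finger_gap: 0.0501
finger_force: 0.0
```

Call:
{"op": "send_rows", "data": {
  "targets": [
    {"translation": [0, 0, -2], "roll": 0},
    {"translation": [0, 0, -4], "roll": 0},
    {"translation": [0, 0, -5], "roll": 0},
    {"translation": [0, 0, -5], "roll": 0},
    {"translation": [0, 0, -5], "roll": 0},
    {"translation": [0, 0, -1], "roll": 0},
    {"translation": [0, 0, 0], "roll": 0},
    {"translation": [0, 0, 0], "roll": 0}
  ]
}}

```text
clock: 11.9
tcp_pos: [0.5829, -0.0978, 0.2657]
ee_rot: [-0.001, 0.915, 0.404, -0.001]
force: [0.1, 0.1, 0.2]
finger_gap: 0.0497
finger_force: 0.0
```

```bash
python3 - <<'E'
from h import *
go(.554,.1785,.22)
E
```

```text
t 11.9 tcp [ 0.5829 -0.0978  0.2657] xang 0.8308165825426977 F [0.0931 0.093  0.1848] gap 0.049743086971365875 0.0 tilt [-0.0029  0.0009 -1.    ]
shift cm [ 18.4494 -20.7654   4.5668] roll -0.0
```

Call:
{"op": "send_rows", "data": {
  "targets": [
    {"translation": [0, 0, 0], "roll": -9.3},
    {"translation": [0, 0, 0], "roll": -9.3},
    {"translation": [0, 0, 0], "roll": -9.3},
    {"translation": [0, 0, 0], "roll": -9.3},
    {"translation": [0, 0, 0], "roll": -9.2},
    {"translation": [0, 0, 0], "roll": -9.1},
    {"translation": [5.5, 0.7, 0], "roll": 0},
    {"translation": [5.5, 0.7, 0], "roll": 0}
  ]
}}

```text
clock: 12.9
tcp_pos: [0.5714, 0.013, 0.2649]
ee_rot: [-0.002, 0.623, 0.783, -0.001]
force: [0.9, -0.5, 0.8]
finger_gap: 0.0498
finger_force: 0.0
```

Call:
{"op": "send_rows", "data": {
  "targets": [
    {"translation": [5.5, 0.7, 0], "roll": 0},
    {"translation": [5.5, 0.7, 0], "roll": 0},
    {"translation": [5.5, 0.7, 1], "roll": 0},
    {"translation": [0, 0, 1], "roll": 0},
    {"translation": [0, 0, 1], "roll": 0},
    {"translation": [0, 0, 1], "roll": 0},
    {"translation": [0, 0, 0], "roll": 0},
    {"translation": [0, 0, 0], "roll": 0}
  ]
}}

```text
clock: 13.9
tcp_pos: [0.5561, 0.1769, 0.2277]
ee_rot: [0.0, 0.622, 0.783, 0.0]
force: [0.8, 0.2, 0.3]
finger_gap: 0.0499
finger_force: 0.0
```

```bash
cat > st.py <<'E'
from h import *
ims={};ms={};KN={}
for n in("scene","top"):
    ims[n]=vision.capture(n)[:,:,::-1].copy()
    t=nets.trace(n,"stand");print(n,[(round(d["p"],2),d["pixels"].sum()) for d in t])
    t=[d for d in t if d["pixels"].sum()>3000]
    ms[n]=t[0]["pixels"].astype(float)
    k=[d for d in nets.trace(n,"knob_grip") if ms[n][cv2.dilate(d["pixels"].astype(np.uint8),np.ones((9,9)))>0].sum()>20]
    if k: KN[n]=k[0]["pixels"];ms[n]=np.maximum(ms[n],KN[n])
    for i,d in enumerate(nets.landmark_of(n,"foot")):print(n,"foot",round(d["p"],2),d["location"])
kb=lambda an:box((-32,-8,54),(32,8,78))@R.from_euler('z',-an).as_matrix().T+[.072,.088,-.003]
f=lambda p:cost(ms,STAND+[kb(5.65)],Tstand(*p))
best=min((fit(f,(.527,-.2005,.195,l),(.005,.005,.03,.02)) for l in(0,.02,.04)),key=lambda r:r[1]);print("stand x y yaw lean",best)
p=best[0];T=Tstand(*p)
for nm,P in(("seat",(-10,-20,30)),("wall_top",(-40,-20,100)),("knob",(72,88,64))):
  w=T[0]@(np.array(P)/1000)+T[1];print(nm,w,[proj(n,w).round(1).tolist() for n in ms])
for n in KN:
    ys,xs=np.where(KN[n]);c=np.c_[xs,ys].mean(0);u=np.linalg.svd(np.c_[xs,ys]-c,full_matrices=False)[2][0]
    w=at_z(n,c,.066);v=at_z(n,c+u*8,.066)-w;print(n,"knob",w,"yaw",np.arctan(v[1]/v[0]))
E
python3 - <<'E'
from st import *
go(.554,.1785,.22,.23+np.pi/2)
o=np.hstack([ims["scene"][170:270,200:320],ims["top"][165:265,325:445]])
cv2.imwrite("pics/c3.png",cv2.resize(o,(792,330),interpolation=cv2.INTER_CUBIC))
E
```

```text
scene [(0.89, np.int64(4500))]
scene foot 0.75 [220.1, 210.6]
scene foot 0.74 [292.3, 236.2]
scene foot 0.57 [232.9, 251.0]
scene foot 0.41 [260.3, 223.3]
top [(0.91, np.int64(6546))]
top foot 0.68 [360.0, 260.2]
top foot 0.66 [427.2, 243.9]
top foot 0.57 [415.1, 194.3]
stand x y yaw lean (array([ 0.5282, -0.1993,  0.1959, -0.0369]), np.float64(0.06204692143483322))
seat [ 0.5216 -0.2217  0.0322] [[[250.6, 217.3]], [[398.4, 225.5]]]
wall_top [ 0.4906 -0.2295  0.1013] [[[243.8, 193.4]], [[409.1, 235.7]]]
knob [ 0.5802 -0.1008  0.0711] [[[295.5, 220.5]], [[350.1, 199.7]]]
scene knob [ 0.5802 -0.1025  0.066 ] yaw 0.7825206656577528
top knob [ 0.5813 -0.0997  0.066 ] yaw 0.8286412955222227
t 14.3 tcp [0.5558 0.1778 0.2277] xang 1.799633962312538 F [-0.7151  1.3723  0.7862] gap 0.049741202707268575 0.0 tilt [ 0.0004  0.0001 -1.    ]
shift cm [ 0.1073 -0.1564  0.7659] roll -0.06659857909507053
```

View pics/c3.png

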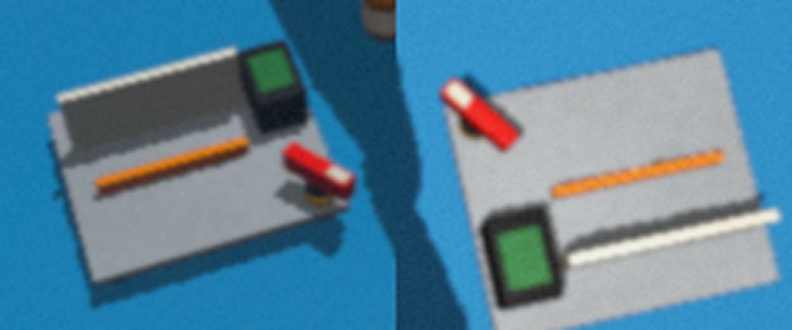

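```bash
python3 - <<'E'
from h import *
from scipy.optimize import least_squares
P=np.array([(-90,-107.5,30),(90,-107.5,30),(8,-85,46),(8,45,46),(-44,-95,100),(-44,55,100),(-67,59,72),(-67,103,72),(-3,59,72),(-3,103,72),(-50,70,72),(-20,70,72),(-50,92,72),(-20,92,72)])/1000.
b=np.array([.5275,-.2003,.196,.035]);T=Tstand(*b);obs={}
for n in("scene","top"):
    a=cv2.imread(f"pics/{n}0.png",0);c=cv2.cvtColor(vision.capture(n),cv2.COLOR_RGB2GRAY)
    p=proj(n,P@T[0].T+T[1]).astype(np.float32)
    q,s,e=cv2.calcOpticalFlowPyrLK(a,c,p.reshape(-1,1,2),None,winSize=(11,11),maxLevel=1)
    r,_,_=cv2.calcOpticalFlowPyrLK(c,a,q,None,winSize=(11,11),maxLevel=1)
    ok=(s.ravel()==1)&(np.abs(r.reshape(-1,2)-p).max(1)<.3);obs[n]=(p,q.reshape(-1,2),ok)
    print(n,np.c_[q.reshape(-1,2)-p,ok,e.ravel()].round(2).tolist())
def res(d):
    o=[]
    Tn=Tstand(*(b+d))
    for n,(p,q,ok) in obs.items(): o.append(((proj(n,P@Tn[0].T+Tn[1])-proj(n,P@T[0].T+T[1]))-(q-p))[ok].ravel())
    return np.concatenate(o)
r=least_squares(res,np.zeros(4),x_scale=[.01,.01,.05,.05],loss="soft_l1",f_scale=.2)
J=r.jac;print("delta",r.x,"sd",np.sqrt(np.diag(np.linalg.inv(J.T@J)))*.25,"rms",np.sqrt((res(r.x)**2).mean()))
E
```

```text
scene [[-0.6499999761581421, 0.38999998569488525, 1.0, 7.230000019073486], [-0.20000000298023224, 0.10000000149011612, 1.0, 7.449999809265137], [0.17000000178813934, -0.05999999865889549, 1.0, 7.760000228881836], [-0.5099999904632568, -0.5, 1.0, 6.46999979019165], [-0.8199999928474426, 0.20000000298023224, 1.0, 7.869999885559082], [-0.7200000286102295, -0.3700000047683716, 1.0, 6.409999847412109], [-0.7099999785423279, -0.3700000047683716, 1.0, 6.599999904632568], [53.650001525878906, -49.65999984741211, 0.0, 10.109999656677246], [-0.41999998688697815, -0.5899999737739563, 1.0, 2.7699999809265137], [-0.9300000071525574, -0.6700000166893005, 0.0, 7.989999771118164], [-0.800000011920929, -0.3199999928474426, 1.0, 3.309999942779541], [-0.6899999976158142, -0.5, 1.0, 2.6600000858306885], [19.889999389648438, -12.979999542236328, 0.0, 18.260000228881836], [-0.7799999713897705, -0.5699999928474426, 1.0, 2.890000104904175]]
top [[41.77000045776367, 33.5, 0.0, 21.459999084472656], [42.97999954223633, -29.549999237060547, 0.0, 13.880000114440918], [28.649999618530273, -21.610000610351562, 0.0, 10.970000267028809], [0.6800000071525574, 1.2000000476837158, 0.0, 33.52000045776367], [8.619999885559082, -7.059999942779541, 0.0, 26.979999542236328], [0.20000000298023224, 0.7799999713897705, 1.0, 22.600000381469727], [0.11999999731779099, -0.20000000298023224, 1.0, 27.969999313354492], [0.09000000357627869, -0.699999988079071, 1.0, 25.049999237060547], [0.30000001192092896, 1.25, 1.0, 20.93000030517578], [0.3499999940395355, 1.6200000047683716, 1.0, 21.989999771118164], [1.0800000429153442, 1.2300000190734863, 1.0, 18.549999237060547], [0.5199999809265137, -0.8100000023841858, 1.0, 17.690000534057617], [0.75, 1.8600000143051147, 0.0, 16.530000686645508], [0.3799999952316284, -0.5199999809265137, 1.0, 15.829999923706055]]
delta [-0.0007 -0.0006  0.0084 -0.0074] sd [0.0004 0.0005 0.0062 0.0103] rms 0.5150496722496352
```

```bash
python3 - <<'E'
from h import *
from scipy.optimize import least_squares
P=np.array([(-90,-107.5,30),(90,-107.5,30),(8,-85,46),(8,45,46),(-44,-95,100),(-44,55,100),(-67,59,72),(-3,59,72),(-50,70,72),(-20,70,72),(-20,92,72)])/1000.
F=np.array([(-.65,.39),(-.2,.1),(.17,-.06),(-.51,-.5),(-.82,.2),(-.72,-.37),(-.71,-.37),(-.42,-.59),(-.8,-.32),(-.69,-.5),(-.78,-.57)])
b=np.array([.5275,-.2003,.196,.035]);T=Tstand(*b);n="scene"
def res(d):
    Tn=Tstand(*(b+d));return ((proj(n,P@Tn[0].T+Tn[1])-proj(n,P@T[0].T+T[1]))-F).ravel()
r=least_squares(res,np.zeros(4),x_scale=[.01,.01,.05,.05],loss="soft_l1",f_scale=.2)
J=r.jac;print(r.x,np.sqrt(np.diag(np.linalg.inv(J.T@J)))*.2,np.sqrt((res(r.x)**2).mean()))
E
```

```text
[-0.0008 -0.001   0.01   -0.0075] [0.0003 0.0003 0.0039 0.0065] 0.1445212635944935
```

Call:
{"op": "send_rows", "data": {
  "targets": [
    {"translation": [0.1, -0.1, 2], "roll": 0},
    {"translation": [0, 0, 2.5], "roll": 0},
    {"translation": [0, 0, 2.5], "roll": 0},
    {"translation": [0, 0, 2], "roll": 0},
    {"translation": [0, 0, 1.5], "roll": 0},
    {"translation": [0, 0, 1.4], "roll": 0},
    {"translation": [0, 0, 0], "roll": 0},
    {"translation": [0, 0, 0], "roll": 0}
  ]
}}

```text
clock: 15.4
tcp_pos: [0.5551, 0.1786, 0.1091]
ee_rot: [0.0, 0.622, 0.783, 0.0]
force: [-0.1, -1.2, -0.4]
finger_gap: 0.0497
finger_force: 0.0
```

Call:
{"op": "send_rows", "data": {
  "targets": [
    {"translation": [0, 0, 0], "roll": 0},
    {"translation": [0, 0, 0], "roll": 0},
    {"translation": [0, 0, 0], "roll": 0},
    {"translation": [0, 0, 0], "roll": 0},
    {"translation": [0, 0, 0], "roll": 0},
    {"translation": [0, 0, 0], "roll": 0},
    {"translation": [0, 0, 0], "roll": 0},
    {"translation": [0, 0, 0], "roll": 0}
  ],
  "fingers": 1,
  "newtons": 25
}}

```text
clock: 16.4
tcp_pos: [0.5546, 0.1785, 0.1086]
ee_rot: [0.0, 0.622, 0.783, 0.0]
force: [-0.3, 0.6, 0.8]
finger_gap: 0.0198
finger_force: 25.0
```

Call:
{"op": "send_rows", "data": {
  "targets": [
    {"translation": [0, 0, -1], "roll": 0},
    {"translation": [0, 0, -2], "roll": 0},
    {"translation": [0, 0, -3], "roll": 0},
    {"translation": [0, 0, -4], "roll": 0},
    {"translation": [0, 0, -4], "roll": 0},
    {"translation": [0, 0, -2], "roll": 0},
    {"translation": [0, 0, 0], "roll": 0},
    {"translation": [0, 0, 0], "roll": 0}
  ]
}}

```text
clock: 17.4
tcp_pos: [0.5535, 0.1783, 0.2664]
ee_rot: [-0.001, 0.622, 0.783, -0.001]
force: [-0.7, -0.0, -4.0]
finger_gap: 0.0194
finger_force: 25.0
```

```bash
python3 - <<'E'
from h import *
st=manip.state();print(st["torque"])
go(.5216,-.2217,.25,.196+np.pi/2)
pk={}
for n in("scene","top"):
    im=vision.capture(n)
    t=nets.trace(n,"pack");print(n,[(round(d["p"],2),np.round(d["location"],0).tolist(),int(d["pixels"].sum())) for d in t])
    if n=="scene": o=im[100:280,300:500]
    t=[d["pixels"] for d in t if np.linalg.norm(np.array(d["location"])-proj(n,st["tcp_pos"]-[0,0,.03])[0])<35]
    if t: pk[n]=t[0]
    ys,xs=np.where(pk[n]) if n in pk else([0],[0]);print(n,"bbox",min(xs),max(xs),min(ys),max(ys))
    Rr,tt=Tup(*st["tcp_pos"][:2],.23)
    for z in(-.096,.034): print(n,z,proj(n,np.array([[0,-.05,z],[0,.05,z]])@Rr.T+st["tcp_pos"]).round(1).tolist())
cv2.imwrite("pics/c4.png",cv2.resize(o[:,:,::-1],None,fx=3,fy=3,interpolation=cv2.INTER_CUBIC))
E
```

```text
[-0.0882 -0.0063 -0.0428]
t 17.4 tcp [0.5535 0.1783 0.2664] xang 1.7995338193547294 F [-0.6531 -0.022  -4.0135] gap 0.01942458258101387 24.998021330684423 tilt [-0.003  -0.0006 -1.    ]
shift cm [-38.613  -10.9183   1.6446] roll 1.875720155519361
scene [(0.93, [361.0, 166.0], 570), (0.73, [343.0, 227.0], 270), (0.71, [398.0, 161.0], 1090), (0.55, [418.0, 244.0], 286), (0.33, [257.0, 217.0], 4558)]
scene bbox 382 423 139 182
scene -0.096 [[382.5, 181.7], [416.9, 170.8]]
scene 0.034 [[388.4, 145.0], [426.1, 133.8]]
top [(0.93, [231.0, 193.0], 361), (0.9, [295.0, 187.0], 314), (0.81, [225.0, 153.0], 460), (0.66, [259.0, 273.0], 576)]
top bbox 212 244 184 207
top -0.096 [[245.1, 199.9], [197.9, 211.2]]
top 0.034 [[232.9, 187.1], [176.9, 200.4]]
```

View pics/c4.png

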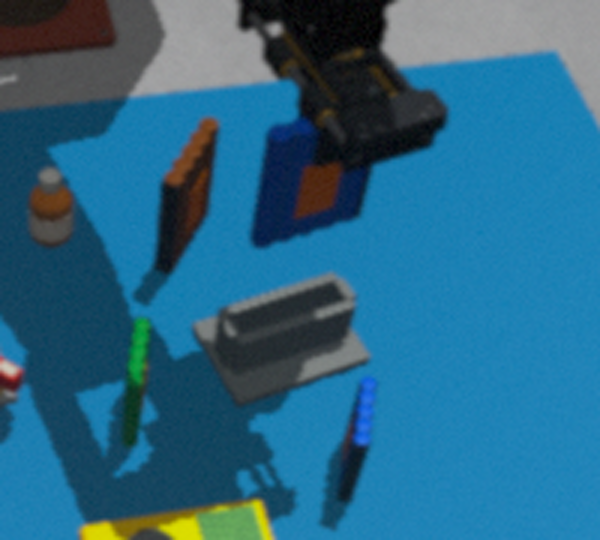

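Call:
{"op": "send_rows", "data": {
  "targets": [
    {"translation": [0, 0, 0], "roll": 1.9},
    {"translation": [-3.8, -1.0, 0], "roll": 0},
    {"translation": [-5, -1.4, 0], "roll": 0},
    {"translation": [-5, -1.4, 0], "roll": 0},
    {"translation": [-5, -1.4, 0], "roll": 0},
    {"translation": [-5, -1.4, 0], "roll": 0},
    {"translation": [-5, -1.4, 0], "roll": 0},
    {"translation": [-5, -1.4, 0], "roll": 0}
  ]
}}

```text
clock: 18.6
tcp_pos: [0.5276, -0.173, 0.2684]
ee_rot: [0.0, 0.635, 0.772, 0.0]
force: [-0.2, 1.9, -4.0]
finger_gap: 0.0199
finger_force: 25.0
```

Call:
{"op": "send_rows", "data": {
  "targets": [
    {"translation": [-3.0, -0.9, 0], "roll": 0},
    {"translation": [-2.0, -0.6, 0], "roll": 0},
    {"translation": [0, 0, 1], "roll": 0},
    {"translation": [0, 0, 2], "roll": 0},
    {"translation": [0, 0, 2], "roll": 0},
    {"translation": [0, 0, 1], "roll": 0},
    {"translation": [0, 0, 0], "roll": 0},
    {"translation": [0, 0, 0], "roll": 0}
  ]
}}

```text
clock: 19.6
tcp_pos: [0.5234, -0.2233, 0.2091]
ee_rot: [0.001, 0.635, 0.773, 0.0]
force: [-0.5, -0.9, -2.4]
finger_gap: 0.0199
finger_force: 25.0
```

```bash
python3 - <<'E'
from h import *
st=manip.state();print(st["torque"])
go(.5216,-.2217,.13,.196+np.pi/2)
o=[]
Rr=R.from_euler('z',.196).as_matrix();B=st["tcp_pos"]-[0,0,.096]
for n in("scene","top"):
    im=vision.capture(n)[:,:,::-1].copy()
    t=nets.trace(n,"pack")
    for d in t[:5]:
        ys,xs=np.where(d["pixels"]);print(n,round(d["p"],2),np.round(d["location"],0),len(xs),"bbox",xs.min(),xs.max(),ys.min(),ys.max())
    for y in(-.05,.05):
        print(n,"bottom front/back",proj(n,np.array([[.01,y,0],[-.01,y,0]])@Rr.T+B).round(1).tolist())
    c=(195,120) if n=="scene" else (330,150)
    o.append(im[c[1]:c[1]+140,c[0]:c[0]+130])
cv2.imwrite("pics/c5.png",cv2.resize(np.hstack(o),(780,420),interpolation=cv2.INTER_CUBIC))
E
```

```text
[-0.1471  0.0169 -0.0029]
t 19.6 tcp [ 0.5234 -0.2233  0.2091] xang 1.7667047584639775 F [-0.5241 -0.8646 -2.352 ] gap 0.019867351693527747 24.994836780242622 tilt [ 0.001  -0.0006 -1.    ]
shift cm [ 0.1943 -0.1474  7.9085] roll -0.0052464788987192056
scene 0.83 [361. 166.] 655 bbox 351 372 139 190
scene 0.74 [417. 250.] 247 bbox 413 423 228 265
scene 0.73 [244. 190.] 861 bbox 220 265 169 205
scene 0.48 [343. 230.] 259 bbox 341 349 206 247
scene bottom front/back [[228.3, 207.7], [226.6, 202.1]]
scene bottom front/back [[265.4, 197.5], [263.4, 192.0]]
top 0.97 [222. 154.] 503 bbox 211 234 137 172
top 0.86 [401. 218.] 314 bbox 386 414 210 227
top 0.7 [293. 186.] 320 bbox 288 303 170 206
top 0.57 [257. 272.] 596 bbox 239 275 254 295
top 0.56 [374. 221.] 4179 bbox 338 423 180 268
top bottom front/back [[426.9, 211.8], [429.2, 220.4]]
top bottom front/back [[384.4, 221.0], [386.5, 229.7]]
```

View pics/c5.png

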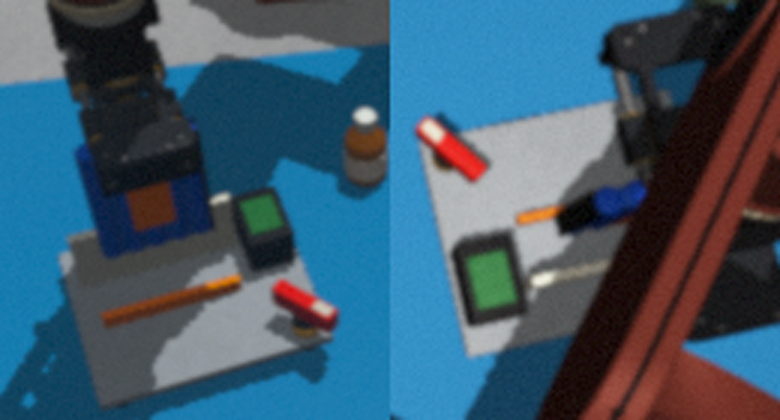

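Call:
{"op": "send_rows", "data": {
  "targets": [
    {"translation": [0, -0.1, 1], "roll": 0},
    {"translation": [0, 0, 1.5], "roll": 0},
    {"translation": [0, 0, 1.5], "roll": 0},
    {"translation": [0, 0, 1.5], "roll": 0},
    {"translation": [0, 0, 1.0], "roll": 0},
    {"translation": [0, 0, 0.8], "roll": 0},
    {"translation": [0, 0, 0.2], "roll": 0},
    {"translation": [0, 0, 0], "roll": 0}
  ]
}}

```text
clock: 20.8
tcp_pos: [0.5222, -0.2236, 0.1337]
ee_rot: [0.0, 0.635, 0.773, 0.0]
force: [0.1, -0.5, -4.6]
finger_gap: 0.0196
finger_force: 25.0
```

```bash
python3 - <<'E'
from h import *
st=manip.state();print(st["torque"])
go(.5216,-.2217,.1286,.196+np.pi/2)
E
```

```text
[-0.1037  0.0329  0.018 ]
t 20.8 tcp [ 0.5222 -0.2236  0.1337] xang 1.76636777216192 F [ 0.1459 -0.4717 -4.6011] gap 0.019553945754056352 24.994804272428155 tilt [ 0.0004 -0.0002 -1.    ]
shift cm [ 0.1975 -0.021   0.5075] roll -0.024554371760320458
```

Call:
{"op": "send_rows", "data": {
  "targets": [
    {"translation": [0, 0, 0.1], "roll": 0},
    {"translation": [0, 0, 0.1], "roll": 0},
    {"translation": [0, 0, 0.1], "roll": 0},
    {"translation": [0, 0, 0.05], "roll": 0},
    {"translation": [0, 0, 0.05], "roll": 0},
    {"translation": [0, 0, 0.05], "roll": 0},
    {"translation": [0, 0, 0], "roll": 0},
    {"translation": [0, 0, 0], "roll": 0}
  ]
}}

```text
clock: 21.8
tcp_pos: [0.522, -0.2235, 0.1289]
ee_rot: [0.0, 0.635, 0.773, -0.0]
force: [-0.5, 0.6, -3.8]
finger_gap: 0.0198
finger_force: 25.0
```

Call:
{"op": "send_rows", "data": {
  "targets": [
    {"translation": [0, 0, 0.05], "roll": 0},
    {"translation": [0, 0, 0], "roll": 0},
    {"translation": [0, 0, 0.05], "roll": 0},
    {"translation": [0, 0, 0], "roll": 0},
    {"translation": [0, 0, 0.05], "roll": 0},
    {"translation": [0, 0, 0], "roll": 0},
    {"translation": [0, 0, 0], "roll": 0},
    {"translation": [0, 0, 0], "roll": 0}
  ]
}}

```text
clock: 22.8
tcp_pos: [0.5223, -0.2234, 0.1285]
ee_rot: [0.0, 0.635, 0.773, 0.0]
force: [-2.8, 3.4, 6.2]
finger_gap: 0.0195
finger_force: 25.0
```

Call:
{"op": "send_rows", "data": {
  "targets": [
    {"translation": [0, 0, 0], "roll": 0},
    {"translation": [0, 0, 0], "roll": 0},
    {"translation": [0, 0, 0], "roll": 0},
    {"translation": [0, 0, 0], "roll": 0},
    {"translation": [0, 0, 0], "roll": 0},
    {"translation": [0, 0, 0], "roll": 0},
    {"translation": [0, 0, 0], "roll": 0},
    {"translation": [0, 0, 0], "roll": 0}
  ],
  "fingers": 3.2
}}

```text
clock: 23.8
tcp_pos: [0.522, -0.2235, 0.1274]
ee_rot: [-0.0, 0.635, 0.773, -0.0]
force: [-0.1, 0.3, 0.5]
finger_gap: 0.0321
finger_force: 0.0
```

Call:
{"op": "send_rows", "data": {
  "targets": [
    {"translation": [0, -0.2, 0], "roll": 0},
    {"translation": [0, -0.2, 0], "roll": 0},
    {"translation": [0, -0.2, 0], "roll": 0},
    {"translation": [0, -0.2, 0], "roll": 0},
    {"translation": [0, -0.2, 0], "roll": 0},
    {"translation": [0, -0.2, 0], "roll": 0},
    {"translation": [0, -0.2, 0], "roll": 0},
    {"translation": [0, -0.1, 0], "roll": 0}
  ]
}}

```text
clock: 24.8
tcp_pos: [0.5071, -0.2264, 0.1274]
ee_rot: [-0.0, 0.635, 0.773, -0.0]
force: [0.4, 0.5, 0.5]
finger_gap: 0.0318
finger_force: 0.1
```

```bash
python3 - <<'E'
from h import *
st=manip.state();print(st["torque"])
go(.5216,-.2217,.1286)
o=[]
for n in("scene","top"):
    im=vision.capture(n)[:,:,::-1]
    c=(195,120) if n=="scene" else (330,150)
    o.append(im[c[1]:c[1]+140,c[0]:c[0]+130])
cv2.imwrite("pics/c6.png",cv2.resize(np.hstack(o),(780,420),interpolation=cv2.INTER_CUBIC))
E
```

```text
[-0.0604 -0.0061 -0.007 ]
t 24.8 tcp [ 0.5071 -0.2264  0.1274] xang 1.7662739373722494 F [0.4235 0.5331 0.4983] gap 0.03182445809279601 0.09940281735907774 tilt [-0.0001  0.     -1.    ]
shift cm [ 0.1814  1.5167 -0.1225] roll -0.0
```

View pics/c6.png

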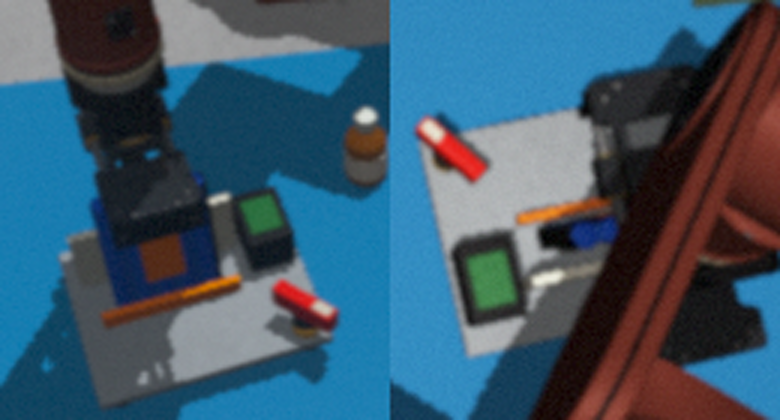

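Call:
{"op": "send_rows", "data": {
  "targets": [
    {"translation": [0, -0.2, 0], "roll": 0},
    {"translation": [0, -0.2, 0], "roll": 0},
    {"translation": [0, -0.2, 0], "roll": 0},
    {"translation": [0, -0.2, 0], "roll": 0},
    {"translation": [0, -0.2, 0], "roll": 0},
    {"translation": [0, -0.2, 0], "roll": 0},
    {"translation": [0, -0.2, 0], "roll": 0},
    {"translation": [0, -0.2, 0], "roll": 0}
  ]
}}

```text
clock: 25.9
tcp_pos: [0.4915, -0.2296, 0.1274]
ee_rot: [0.0, 0.635, 0.773, 0.0]
force: [-0.2, 0.0, -0.7]
finger_gap: 0.032
finger_force: 0.0
```

```bash
python3 - <<'E'
from h import *
st=manip.state();print(st["torque"])
go(.5216,-.2217,.1286)
for n in("scene",):
    im=vision.capture(n)[:,:,::-1]
    for d in nets.landmark_of(n,"pack_top")+nets.landmark_of(n,"pack"): print(d)
    print("expect foot",proj(n,[.522,-.2215,.035]))
    cv2.imwrite("pics/c7.png",cv2.resize(im[120:260,195:325],(520,560),interpolation=cv2.INTER_CUBIC))
E
```

```text
[-0.1119  0.0737 -0.0161]
t 25.9 tcp [ 0.4915 -0.2296  0.1274] xang 1.7663206345288756 F [-0.2036  0.0333 -0.7313] gap 0.03204770351925352 0.0 tilt [ 0.0001 -0.0001 -1.    ]
shift cm [ 0.1866  3.1066 -0.1151] roll -0.0
{'location': [345.0, 212.1], 'p': 0.77}
{'location': [421.3, 235.3], 'p': 0.76}
{'location': [297.3, 218.5], 'p': 0.74}
{'location': [359.6, 182.5], 'p': 0.9}
{'location': [346.3, 237.7], 'p': 0.73}
{'location': [249.6, 218.7], 'p': 0.7}
{'location': [413.4, 256.0], 'p': 0.51}
expect foot [[250.5548 216.7978]]
```

View pics/c7.png

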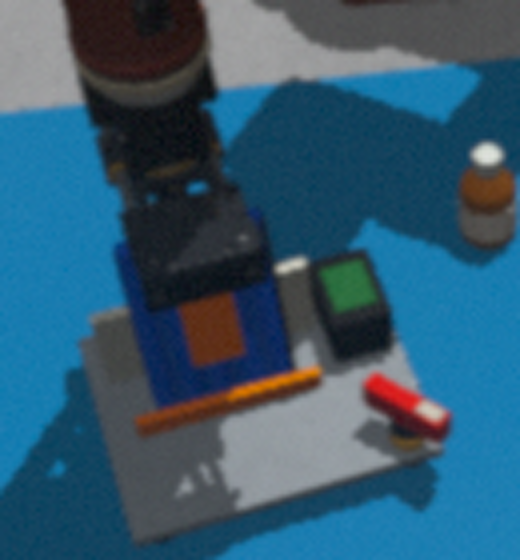

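Call:
{"op": "send_rows", "data": {
  "targets": [
    {"translation": [0, 0, 0], "roll": 0},
    {"translation": [0, 0, 0], "roll": 0},
    {"translation": [0, 0, 0], "roll": 0},
    {"translation": [0, 0, 0], "roll": 0},
    {"translation": [0, 0, 0], "roll": 0},
    {"translation": [0, 0, 0], "roll": 0},
    {"translation": [0, 0, 0], "roll": 0},
    {"translation": [0, 0, 0], "roll": 0}
  ],
  "fingers": 6
}}

```text
clock: 27.05
tcp_pos: [0.4915, -0.2295, 0.1274]
ee_rot: [-0.0, 0.635, 0.773, -0.0]
force: [0.7, 0.4, -0.3]
finger_gap: 0.0601
finger_force: 0.0
```

Call:
{"op": "send_rows", "data": {
  "targets": [
    {"translation": [0, 0, -1], "roll": 0},
    {"translation": [0, 0, -2], "roll": 0},
    {"translation": [0, 0, -3], "roll": 0},
    {"translation": [0, 0, -4], "roll": 0},
    {"translation": [4, 0, -3], "roll": 0},
    {"translation": [5, 0, 0], "roll": 0},
    {"translation": [5, 0, 0], "roll": 0},
    {"translation": [5, 0, 0], "roll": 0}
  ]
}}

```text
clock: 28.05
tcp_pos: [0.4543, -0.0418, 0.2585]
ee_rot: [0.001, 0.635, 0.773, 0.0]
force: [-0.6, 0.3, -0.1]
finger_gap: 0.0601
finger_force: 0.0
```

Call:
{"op": "send_rows", "data": {
  "targets": [
    {"translation": [5, 0, 0], "roll": 0},
    {"translation": [5, 0, 0], "roll": 0},
    {"translation": [5, 0, 0], "roll": 0},
    {"translation": [3, 0, 0], "roll": 0},
    {"translation": [0, 0, 0], "roll": 0},
    {"translation": [0, 0, 0], "roll": 0},
    {"translation": [0, 0, 0], "roll": 0},
    {"translation": [0, 0, 0], "roll": 0}
  ]
}}

```text
clock: 29.05
tcp_pos: [0.4199, 0.1326, 0.2574]
ee_rot: [0.0, 0.635, 0.772, -0.0]
force: [0.3, 0.8, 1.2]
finger_gap: 0.0602
finger_force: 0.0
```

```bash
python3 - <<'E'
from h import *
go(.5216,-.2217,.1286)
o=[]
for n in("scene","top"):
    im=vision.capture(n)[:,:,::-1]
    for d in nets.landmark_of(n,"pack_top")[:5]+nets.landmark_of(n,"pack")[:5]: print(n,d)
    c=(205,160) if n=="scene" else (330,165)
    o.append(im[c[1]:c[1]+100,c[0]:c[0]+120])
Rr=R.from_euler('z',.196).as_matrix();t=np.deg2rad(15.9)
o1=np.array([.528,-.2,.003])
for n in("scene","top"): print(n,"expect top",proj(n,Rr@[-.02-.13*np.sin(t)+.01,-.02,.03+.128]+o1),"foot",proj(n,Rr@[-.01,-.02,.033]+o1))
cv2.imwrite("pics/c8.png",cv2.resize(np.hstack(o),(792,330),interpolation=cv2.INTER_CUBIC))
E
```

```text
t 29.05 tcp [0.4199 0.1326 0.2574] xang 1.7647568654119614 F [0.3049 0.7733 1.2414] gap 0.06015388374684023 0.0 tilt [-0.0001 -0.0002 -1.    ]
shift cm [-36.7247   3.1505  12.8814] roll -0.0
scene {'location': [243.7, 176.1], 'p': 0.78}
scene {'location': [365.6, 149.9], 'p': 0.58}
scene {'location': [419.3, 237.5], 'p': 0.49}
scene {'location': [314.6, 177.9], 'p': 0.25}
scene {'location': [360.2, 180.3], 'p': 0.84}
scene {'location': [252.1, 217.2], 'p': 0.75}
scene {'location': [413.6, 258.6], 'p': 0.74}
scene {'location': [345.6, 239.1], 'p': 0.53}
top {'location': [216.3, 153.2], 'p': 0.96}
top {'location': [418.6, 234.8], 'p': 0.92}
top {'location': [253.5, 275.7], 'p': 0.57}
top {'location': [295.8, 180.6], 'p': 0.57}
top {'location': [294.8, 130.9], 'p': 0.56}
top {'location': [229.9, 160.7], 'p': 0.78}
top {'location': [259.8, 273.6], 'p': 0.66}
top {'location': [399.0, 222.5], 'p': 0.61}
top {'location': [294.5, 191.6], 'p': 0.55}
top {'location': [412.9, 234.4], 'p': 0.46}
scene expect top [[240.9343 177.7488]] foot [[250.4874 216.6117]]
top expect top [[415.6314 234.9504]] foot [[398.6992 225.1011]]
```

View pics/c8.png

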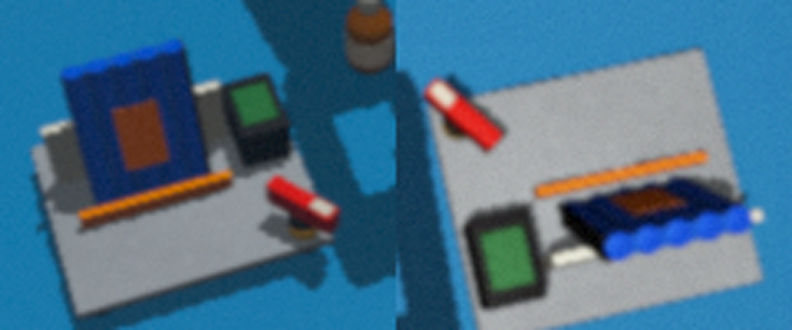

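The pictures show the pack leaning on the white wall with its foot behind the middle of the lip. The knob is where I left it, and the gripper is clear of everything.

```bash
python3 -c "
from cell import manip
print(manip.close_job())"
```

```text
the job is handed in; nothing more can be done
None
```

I turned the knob clockwise to about 5.65 rad, where the stand should be level, let go of it, and set the pack with its foot behind the middle of the lip, leaning on the white wall. I handed the job in at about 29 s. I inferred level from the knob angle, as the pictures were too coarse to confirm the stand no longer rocks and I did not test it by pressing.

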